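# Open a tight stock jar in the bench brace

### The job

Stand the square jar, cap still on, fully down in the green square brace so that it cannot turn, then unscrew its tight red cap (anticlockwise, seen from above) until the threads let go and lift the cap off, leaving the jar standing in the brace. Finish while still gripping the cap, holding it level and still over the jar's mouth, about a finger's breadth (1.5 to 2 cm) clear of the rim; do not put it down or let go, and leave the pan, the tin and the bowl alone.

Things in the scene. Friction and masses are not known exactly. Their poses are not given: they have to be found in the camera images.
- jar_center (a point): Centre of the jar's square body, 35 mm above its underside. Loose amber glass jar, about 0.45 kg; body 66 x 66 mm, 70 mm high, sides along this point's x and y, z up; above it a round 44 mm neck with two sloping threads, ending in a rim 104 mm above the underside. It starts upright on the bench beside the brace, cap screwed on tight.
- jar: The same jar; origin at the centre of its underside, axes as for jar_center.
- jar_mouth (a point): Centre of the jar's rim (the open end of the neck), 104 mm above the jar's underside.
- cap_center (a point): Centre of the red ribbed screw cap, half-way up it: round, 60 mm diameter, 28 mm high, 50 g, z up. Screwed on, it reaches from 84 to 112 mm above the jar's underside, leaving 14 mm of free height for fingertips between it and the square body. The jar may be carried by it. It is tight (up to about 1 N m): a jar that is not braced turns with it.
- cap: The same cap; origin at the centre of its open underside, 14 mm below cap_center. Turned anticlockwise seen from above it climbs about 1.5 mm; the threads let go after 60 degrees relative to the jar (which may follow some 5 degrees in the brace); from there to about 140 degrees it lifts straight off, further on it meets the next thread. Clockwise it soon meets a stop.
- socket (a point): Centre of the floor of the brace's socket, 6 mm above the bench; x and y along the socket's sides, z up. Bolted-down steel plate 130 mm square with green walls round a socket 70 x 70 mm inside (the jar fits at any quarter turn, 2 mm spare on each side); the walls end in a flared lead-in about 90 mm wide, its top about 42 mm above the bench.
- pan: Bystander: open steel food pan, 108 x 176 x 65 mm, origin under its centre.
- tin: Bystander: low tin, 74 mm diameter, 55 mm high, yellow label, origin under its centre.
- bowl: Bystander: white bowl, 110 mm diameter, 50 mm high, origin under its centre.
There are look-alikes about, which are no part of the job. There is more than one size of the cap; the one meant has the size given above. Several things look just like the jar: the one meant starts farthest to the robot's left.

How it is judged:
By the outcome, as a careful person would: the job done as asked, in the order asked, and still so for the second after the job is handed in, while the arm keeps its last pose, push and grip.
It also fails if it takes over 42 s, if anything falls off the work surface, if the arm or the gripper's body presses on something with over 40 N, if the wrist force passes 120 N, or if a joint passes its speed limit or range.

### The arm

A 7-joint arm with a two-finger parallel gripper is mounted at the origin on the work surface. World frame = base frame: x ahead of the robot, y to its left, z up, the work surface at z = 0. Lengths are in m, angles in rad, forces in N, time in s.
With the tool pointing down it reaches from about 0.425 to 0.875 m from the base axis. Payload 9.9 kg.
Tool frame: the origin (TCP) lies where the fingers leave the gripper's body, on its centre line; the fingertips stand 73 mm ahead of it and the grasp point (between the pads) lies 54 mm ahead of it; z points along the fingers, x is the direction in which the jaws open and shut, and the axes are right-handed (so a half turn about z gives the same grasp; the last joint's range is limited). The gripper opens to 85 mm and grips with 20 to 120 N. Pads are 22 mm wide; open, the fingers measure 114 mm over their backs; the gripper's body (76 mm by 85 mm) begins 54 mm behind the grasp point. The pads swing forward as they close: fully open they stand 13 mm farther back than shut.
Start: joints at [-1.423, 0.576, 0.025, 1.437, -0.015, 1.129, -0.057], TCP at [0.155, 0.657, 0.304] pointing down, gripper open.
Joint ranges: [-2.76, 2.76], [-0.34, 2.15], [-1.52, 1.57], [0.19, 2.46], [-1.09, 4.23], [0.17, 1.99], [-2.82, 2.82]. Speed limits (rad/s): [2.22, 2.22, 3.01, 3.01, 3.14, 3.14, 3.14].

### API

Orientations are given as a unit quaternion [x, y, z, w].
In Python, from station import * gives the robot as it stands. Calls block until the motion is done:
- movep(position, orientation): joint-space move of the TCP to a pose.
- move_l(position, max_speed=0.15, ori=None, force_limit=None): straight line of the TCP; ori=None keeps the orientation; max_speed is the mean speed in m/s. With force_limit (N) it stops when the force on the tool has changed by that much, and returns True; else False.
- movej(angles): joint-space move.
- grip(opening, strength=None): finger opening in m; strength is the grip in N (None keeps the last); returns when the fingers have stopped.
- hold(seconds).
- inverse_kinematics(position, orientation): joint angles nearest the present ones, or None.
- sense(): the state.
- capture(name): name is "scene" or "side" or "wrist"; returns a dict with "pixels" (480x640x3 uint8, red, green, blue), "K" (3x3 intrinsics, pixels), "R" (3x3) and "t" (3): a world point X has camera coordinates R X + t; the wrist camera has in their place "T_tool_cam" (4x4, takes a point from camera to tool coordinates, whose origin is the TCP and whose axes are the tool frame's). Camera axes: x right, y down, z forward; pixel columns grow to the right and rows downward; lengths in m; the calibration is good to about 2 mm. A picture is of the moment at which its call begins: read the wrist's pose just before it. There is no depth.
A pose or a line that the arm cannot do raises MotionError and nothing moves.
- job_done(): hands the job in, once; it reports no verdict.
Trained networks look in a picture, given as the dict that the camera call returned (one of the last four; its "shot" number tells which), for a name from the list of things; names that differ only in an ending like _2 or _b are one class to them, and where a whole thing is asked for, a point or a joint stands for the part that bears it (a point fixed in the world has none). Each returns a list of dicts, best first, with "conf" (0 to 1); they miss things now and then, are a little off and sometimes report something else, mostly with a low value. They report only what shows in the picture. A call takes as long as a camera call. They do not tell look-alikes from the thing itself.
- search_frame(target, picture): "rect" ([left, top, width, height] in pixels, round what is visible of it).
- silhouettes(target, picture): "region" (480x640 bool, what is visible of it) and "rect" ([left, top, width, height] in pixels, round what is visible of it).
The state is a dict: "clock": time; "joint_pos": joint angles; "joint_velocities": joint speeds; "joint_torque": joint torques, N m; "tcp_pos": TCP position; "tool_rot": TCP orientation; "ft_force": force on the tool from outside, world axes, zero at the start; "torque": the same for the moment, N m; "opening": finger opening in m.
Only numpy, scipy, OpenCV 4.12 (cv2) and the standard library are available. Lean on these libraries where they do the work, as an engineer would, in place of code of your own. Each camera call takes 0.05 s, during which the arm holds its last target.

## Working session

There is one attempt and no reset: what is moved stays moved. The work goes in short steps, each a Python script; the robot and the scene stay as the last script left them, time stands still between calls to the robot, and variables do not carry over. Pictures are saved under pics/ and viewed, and the job is handed in when it is done.

```bash
ls; mkdir -p pics
python3 - <<'E'
from station import *
import cv2, pickle, numpy as np
s=sense();print(s['clock'],s['tcp_pos'],s['tool_rot'],s['opening'])
d={}
for n in ["scene","side","wrist"]:
    c=capture(n); d[n]=c
    cv2.imwrite(f"pics/{n}0.png",c["pixels"][:,:,::-1])
    print(n,{k:(v.tolist() if hasattr(v,'tolist') else v) for k,v in c.items() if k!='pixels'})
    if n!="wrist":
        for t in ["jar","cap","socket"]:
            r=search_frame(t,c); d[n+t]=r
            print(t,[(np.round(x['rect']).tolist(),round(x['conf'],2)) for x in r])
d['s']=s
pickle.dump(d,open('d0.pkl','wb'))
print(sense()['clock'])
E
```

```text
pics
0.0 [0.15499498 0.65661472 0.30305534] [ 7.84129114e-01  6.20597165e-01 -6.19742465e-04  5.54820402e-04] 0.08524507241475583
scene {'K': [[558.5161561140403, 0.0, 320.2080688455606], [0.0, 558.5161561140403, 238.53855525144397], [0.0, 0.0, 1.0]], 'R': [[0.284374331117723, 0.958637783931598, 0.012034908394440644], [0.7893183179854074, -0.22698470985567307, -0.570486226288088], [-0.5441579115422611, 0.17173101266355734, -0.8212189882093045]], 't': [-0.1865507504742355, -0.426365304473992, 1.7662745372472077], 'shot': 1}
jar [([153.0, 259.0, 35.0, 45.0], 0.87), ([206.0, 232.0, 36.0, 34.0], 0.63)]
cap [([205.0, 218.0, 28.0, 25.0], 0.84), ([225.0, 210.0, 6.0, 18.0], 0.73)]
socket [([331.0, 191.0, 52.0, 46.0], 0.95), ([430.0, 182.0, 80.0, 66.0], 0.15)]
side {'K': [[528.726013400879, 0.0, 322.19798351133346], [0.0, 528.726013400879, 240.52847338117024], [0.0, 0.0, 1.0]], 'R': [[0.9683393508698102, -0.24951786714697624, 0.007728876468052889], [-0.16256624259072916, -0.6537849082171467, -0.739011170793398], [0.18944951392644604, 0.7143571430047582, -0.6736488357528072]], 't': [-0.5792131681762416, 0.18022270267565185, 1.2596051891322355], 'shot': 2}
jar [([289.0, 324.0, 46.0, 39.0], 0.78), ([345.0, 354.0, 40.0, 54.0], 0.55)]
cap [([260.0, 332.0, 20.0, 22.0], 0.77), ([296.0, 306.0, 29.0, 27.0], 0.56)]
socket [([250.0, 219.0, 54.0, 44.0], 0.94)]
wrist {'K': [[412.71976965736644, 0.0, 316.7300181488994], [0.0, 412.71976965736644, 234.98813132785907], [0.0, 0.0, 1.0]], 'T_tool_cam': [[0.9999993889832914, -0.0009912452029665134, 0.0004893526223101342, 0.0005266938681492972], [0.0008222304865454485, 0.9628325094399319, 0.2700979131771067, -0.06609061140230932], [-0.0007388978741080519, -0.2700973457821244, 0.9628327361652077, -0.068640785060958], [0.0, 0.0, 0.0, 1.0]], 'shot': 3}
0.45
```

View pics/scene0.png

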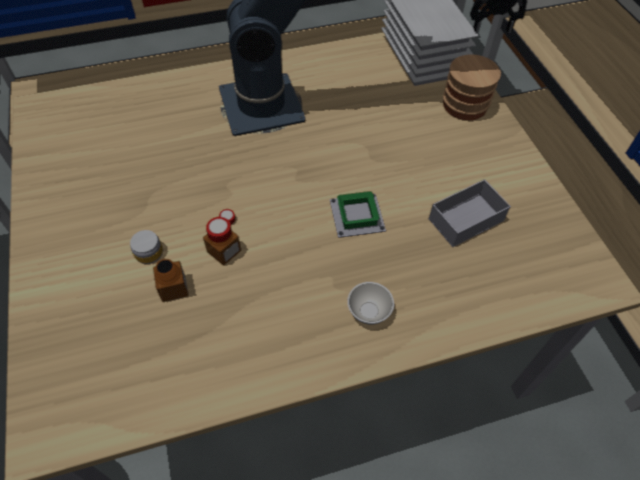

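View pics/side0.png

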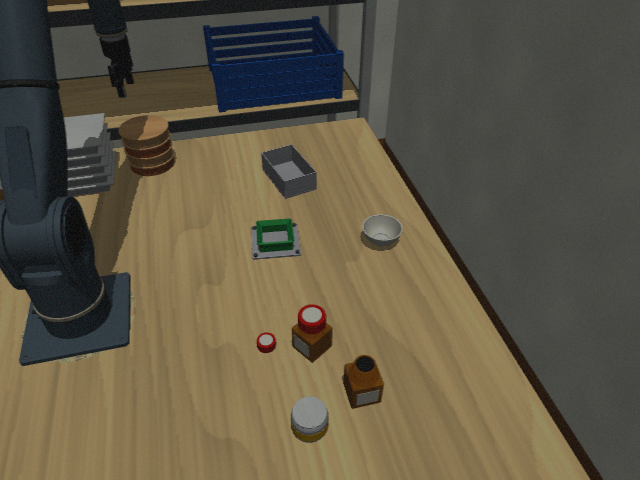

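View pics/wrist0.png

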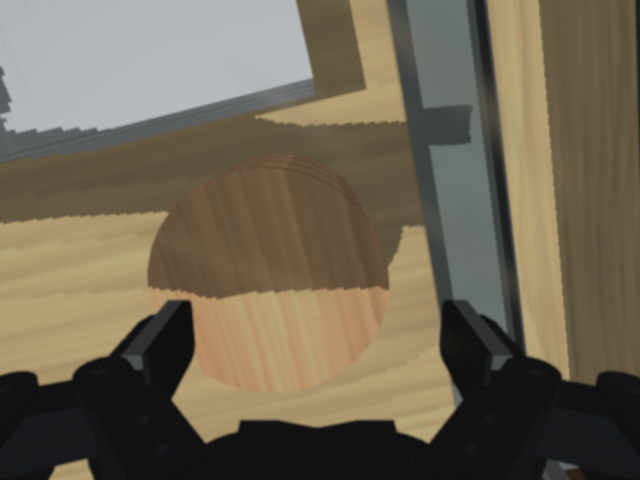

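```bash
cat > h.py <<'E'
import numpy as np, cv2, pickle
from scipy.optimize import least_squares
from scipy.spatial.transform import Rotation as Rot
def ray_z(c,uv,z):
    K,R,t=map(np.array,(c['K'],c['R'],c['t']))
    d=R.T@np.linalg.inv(K)@np.array([uv[0],uv[1],1.]); o=-R.T@t
    return o+d*(z-o[2])/d[2]
def proj(c,X):
    X=np.atleast_2d(X); p=(np.array(c['R'])@X.T).T+c['t']; q=p@np.array(c['K']).T
    return q[:,:2]/q[:,2:]
def wristcam(c,s):
    T=np.array(c['T_tool_cam']); W=np.eye(4); W[:3,:3]=Rot.from_quat(s['tool_rot']).as_matrix(); W[:3,3]=s['tcp_pos']
    M=np.linalg.inv(W@T); c=dict(c); c['R']=M[:3,:3]; c['t']=M[:3,3]; return c
def down(yaw): # tool z down, tool x at yaw in world
    c,s=np.cos(yaw),np.sin(yaw)
    return Rot.from_matrix(np.array([[c,s,0],[s,-c,0],[0,0,-1.]]).T if False else np.column_stack([[c,s,0],[s,-c,0],[0,0,-1.]])).as_quat()
E
python3 - <<'E'
from h import *
d=pickle.load(open('d0.pkl','rb'))
for n,pts in [("scene",{'cap':((219,227),.112),'openjar rim':((164,266),.104),'smallcap':((228,215),.03),'socket':((357,209),.03),'tin':((146,240),.055),'pan':((469,212),.03),'bowl':((371,304),.03)}),("side",{'cap':((312,317),.112),'openjar rim':((365,362),.104),'smallcap':((266,341),.03),'socket':((275,235),.03),'tin':((310,409),.055)})]:
    for k,(uv,z) in pts.items(): print(n,k,ray_z(d[n],uv,z).round(3))
a=d['scene']['pixels'][190:310,100:260]; b=d['side']['pixels'][290:430,240:400]
a=cv2.resize(a[:,:,::-1],(400,300),interpolation=2); b=cv2.resize(b[:,:,::-1],(343,300),interpolation=2)
cv2.imwrite('pics/crop.png',np.hstack([a,b]))
E
```

```text
scene cap [ 0.523 -0.218  0.112]
scene openjar rim [ 0.592 -0.361  0.104]
scene smallcap [ 0.429 -0.187  0.03 ]
scene socket [0.504 0.147 0.03 ]
scene tin [ 0.47  -0.4    0.055]
scene pan [0.596 0.432 0.03 ]
scene bowl [0.785 0.088 0.03 ]
side cap [ 0.516 -0.227  0.112]
side openjar rim [ 0.593 -0.357  0.104]
side smallcap [ 0.417 -0.203  0.03 ]
side socket [0.502 0.14  0.03 ]
side tin [ 0.47  -0.402  0.055]
```

View pics/crop.png

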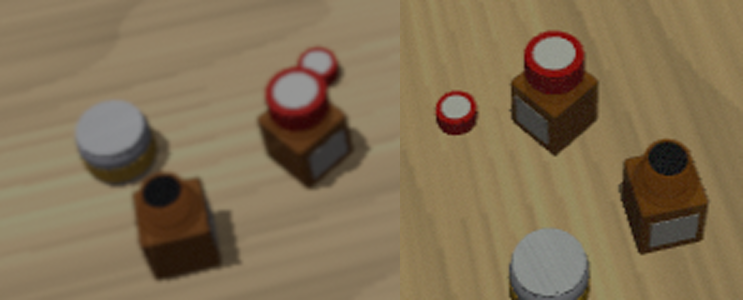

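Run:
```python
from station import *
from h import *
for p in [(.503,.144,.32),(.52,-.222,.30)]:
  for y in range(-180,180,30):
    q=inverse_kinematics(p,down(np.radians(y)))
    print(p,y,None if q is None else np.round(q,2))
print(sense()['clock'])
```

```text
(0.503, 0.144, 0.32) -180 [-0.22  0.34 -0.21  1.81  0.08  1.    2.68]
(0.503, 0.144, 0.32) -150 [-1.12  0.7   1.36  1.83 -0.73  1.24 -2.16]
(0.503, 0.144, 0.32) -120 [-1.12  0.7   1.36  1.83 -0.73  1.24 -1.63]
(0.503, 0.144, 0.32) -90 [-0.95  0.45  0.87  1.83 -0.4   1.04 -1.49]
(0.503, 0.144, 0.32) -60 [-0.87  0.41  0.73  1.83 -0.32  1.02 -1.06]
(0.503, 0.144, 0.32) -30 [-0.8   0.39  0.62  1.83 -0.27  1.01 -0.6 ]
(0.503, 0.144, 0.32) 0 [-0.73  0.37  0.52  1.82 -0.21  1.   -0.13]
(0.503, 0.144, 0.32) 30 [-0.66  0.36  0.41  1.82 -0.17  1.    0.34]
(0.503, 0.144, 0.32) 60 [-0.59  0.35  0.3   1.82 -0.12  0.99  0.81]
(0.503, 0.144, 0.32) 90 [-0.51  0.34  0.19  1.82 -0.08  0.99  1.29]
(0.503, 0.144, 0.32) 120 [-0.43  0.34  0.08  1.81 -0.03  0.99  1.76]
(0.503, 0.144, 0.32) 150 [-0.32  0.33 -0.06  1.81  0.02  1.    2.22]
(0.52, -0.222, 0.3) -180 [-0.38  0.8   1.36  1.76 -0.82  1.29 -1.95]
(0.52, -0.222, 0.3) -150 [-0.38  0.8   1.36  1.76 -0.82  1.29 -1.43]
(0.52, -0.222, 0.3) -120 [-0.33  0.67  1.14  1.76 -0.66  1.16 -1.08]
(0.52, -0.222, 0.3) -90 [-0.27  0.59  0.98  1.76 -0.55  1.09 -0.68]
(0.52, -0.222, 0.3) -60 [-0.21  0.54  0.85  1.76 -0.47  1.06 -0.24]
(0.52, -0.222, 0.3) -30 [-0.18  0.52  0.79  1.76 -0.43  1.04  0.24]
(0.52, -0.222, 0.3) 0 [-0.21  0.54  0.85  1.76 -0.46  1.06  0.81]
(0.52, -0.222, 0.3) 30 [-0.23  0.56  0.9   1.76 -0.5   1.07  1.37]
(0.52, -0.222, 0.3) 60 [-0.18  0.52  0.79  1.76 -0.42  1.04  1.81]
(0.52, -0.222, 0.3) 90 [-0.18  0.52  0.79  1.76 -0.42  1.04  2.33]
(0.52, -0.222, 0.3) 120 [-0.08  0.48  0.62  1.75 -0.32  1.01  2.75]
(0.52, -0.222, 0.3) 150 [-0.38  0.8   1.36  1.76 -0.82  1.29 -2.48]
0.45
```

Run:
```python
from station import *
from h import *
movep((.503,.144,.34),down(0.3))
s1=sense(); c1=capture("wrist"); r1=silhouettes("socket",c1)
print(s1['clock'],s1['tcp_pos'])
movep((.52,-.222,.34),down(0.3))
s2=sense(); c2=capture("wrist"); r2=silhouettes("cap",c2); r3=silhouettes("jar",c2)
print(sense()['clock'],s2['tcp_pos'],s2['joint_pos'].round(2))
for r in (r1,r2,r3): print([(np.round(x['rect']),round(x['conf'],2)) for x in r])
cv2.imwrite("pics/w1.png",c1['pixels'][:,:,::-1]);cv2.imwrite("pics/w2.png",c2['pixels'][:,:,::-1])
pickle.dump((s1,c1,r1,s2,c2,r2,r3),open('d1.pkl','wb'))
```

```text
2.6667 [0.50285499 0.14531134 0.33979116]
4.2917 [ 0.52064857 -0.22045596  0.33983195] [-0.06  0.43  0.56  1.69 -0.25  1.09  0.89]
[(array([233.,  96., 172., 176.]), 0.8)]
[(array([196., 106.,  51.,  53.]), 0.65), (array([271., 167.,  82.,  84.]), 0.59)]
[(array([303., 298.,  89., 113.]), 0.82), (array([265., 150.,  94.,  81.]), 0.68)]
```

View pics/w1.png

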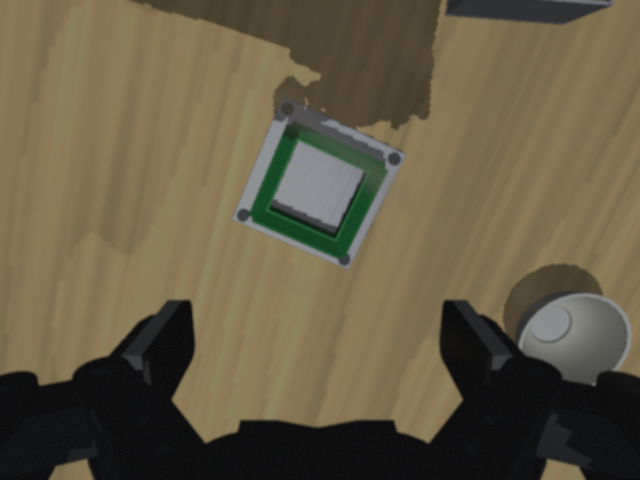

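View pics/w2.png

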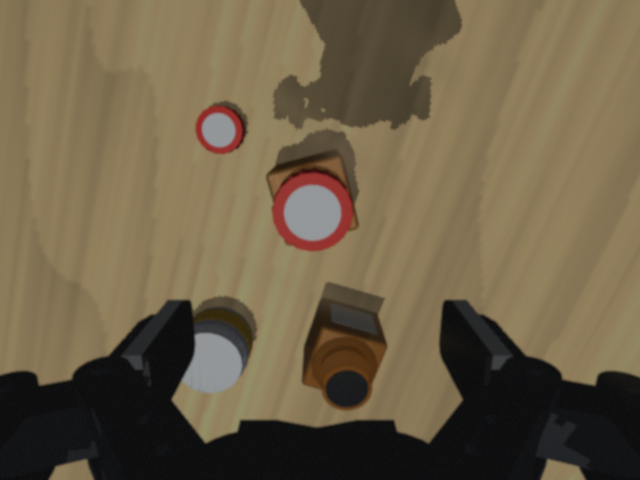

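Run:
```python
from h import *
s1,c1,r1,s2,c2,r2,r3=pickle.load(open('d1.pkl','rb'))
a=cv2.resize(c1['pixels'][90:280,225:415,::-1],(570,570),interpolation=2)
cv2.imwrite('pics/e1.png',a)
b=cv2.resize(c2['pixels'][135:265,250:380,::-1],(585,585),interpolation=2)
cv2.imwrite('pics/e2.png',b)
w2=wristcam(c2,s2)
im=c2['pixels'].astype(int)
for x in r2+r3:
    m=x['region']; v,u=np.nonzero(m); print(u.mean(),v.mean(),m.sum(),cv2.minEnclosingCircle(np.column_stack([u,v]).astype(np.float32)))
# red
hsv=cv2.cvtColor(c2['pixels'],cv2.COLOR_RGB2HSV)
m=((hsv[...,0]<6)|(hsv[...,0]>172))&(hsv[...,1]>150)&(hsv[...,2]>60); m[:,:250]=0; m[:,380:]=0; m[265:]=0; m[:140]=0
v,u=np.nonzero(m);print('red',cv2.minEnclosingCircle(np.column_stack([u,v]).astype(np.float32)),m.sum(),u.min(),u.max(),v.min(),v.max())
uc=(u.min()+u.max())/2;vc=(v.min()+v.max())/2
print(ray_z(w2,(uc,vc),.112))
```

```text
220.12632642748864 129.0530570995452 1979 ((220.13014221191406, 129.13014221191406), 25.988622665405273)
312.0997909142749 209.067477665843 5261 ((312.2156982421875, 208.5910186767578), 41.856895446777344)
342.7041436854759 353.0298401923349 7071 ((338.5, 352.5), 58.19374084472656)
311.7352079671939 172.05623901581723 1707 ((313.7853698730469, 196.4221649169922), 52.367576599121094)
red ((312.1380310058594, 209.651123046875), 40.58970642089844) 2220 273 352 171 250
[ 0.51894593 -0.21719936  0.112     ]
```

View pics/e1.png

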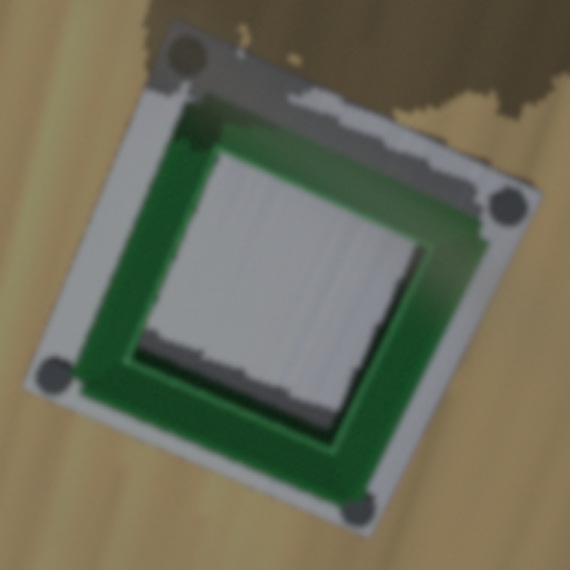

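View pics/e2.png

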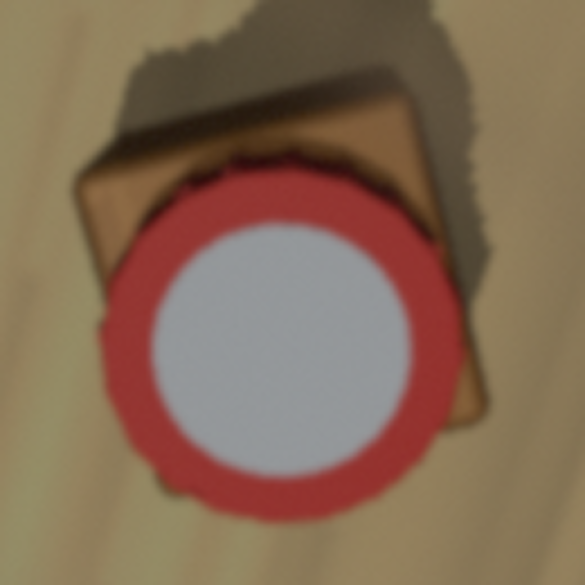

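Run:
```python
from h import *
s1,c1,r1,s2,c2,r2,r3=pickle.load(open('d1.pkl','rb'))
w1=wristcam(c1,s1);w2=wristcam(c2,s2)
def fit(w,uv,half,z,name,y0):
    uv=np.array(uv,float)
    X=[ray_z(w,p,z) for p in uv]; c0=np.mean(X,0)
    def mod(p):
        a=p[2]; R=np.array([[np.cos(a),-np.sin(a)],[np.sin(a),np.cos(a)]])
        q=np.array([[1,1],[-1,1],[-1,-1],[1,-1]])*half@R.T+p[:2]
        return np.column_stack([q,np.full(4,z)])
    def res(p):
        P=proj(w,mod(p)); D=np.linalg.norm(P[:,None]-uv[None],axis=2)
        i=D.argmin(0); return (P[i]-uv).ravel()
    best=min((least_squares(res,[c0[0],c0[1],a]) for a in np.linspace(0,np.pi/2,9)[:-1]),key=lambda r:r.cost)
    print(name,best.x[:2].round(4),np.degrees(best.x[2])%90,best.fun.reshape(-1,2).round(1).tolist()); return best.x
e1=lambda L:[(225+(u+.5)/3-.5,90+(v+.5)/3-.5) for u,v in L]
e2=lambda L:[(250+(u+.5)/4.5-.5,135+(v+.5)/4.5-.5) for u,v in L]
fit(w1,e1([(26,385),(540,192),(368,534),(178,18)]),.065,.006,'plate',0)
for z in (.006,): 
  for p in [ (55,375),(188,55),(508,207),(357,508)]: print(ray_z(w1,e1([p])[0],z).round(4))
P=[ray_z(w1,e1([p])[0],.006) for p in [ (55,375),(188,55),(508,207)]]; print('bolt centre',(P[0]+P[2])/2)
fit(w2,e2([(80,183),(410,92),(490,412)]),.033,.07,'jar',0)
print('cap', ray_z(w2,e2([(282,349)])[0],.112))
# scene/side
d=pickle.load(open('d0.pkl','rb'))
for n in('scene','side'):
    print(n,proj(d[n],[[.519,-.217,.112],[.505,.144,.006]]))
```

```text
plate [0.5045 0.1504] 82.67041226929238 [[-2.1, 0.6], [2.5, -0.1], [0.9, 1.8], [-1.3, -1.6]]
[0.4419 0.1017 0.006 ]
[0.4558 0.2126 0.006 ]
[0.5669 0.1983 0.006 ]
[0.5526 0.0871 0.006 ]
bolt centre [0.50441097 0.14996754 0.006     ]
jar [ 0.5199 -0.2192] 32.54360368807427 [[-3.7, -0.6], [1.1, -2.0], [2.6, 3.2]]
cap [ 0.51915768 -0.21844233  0.112     ]
scene [[218.93038472 225.61362763]
 [355.38124618 214.93502896]]
side [[312.05268127 313.19379275]
 [276.35187893 240.3639968 ]]
```

Run:
```python
from station import *
from h import *
x,y=.519,-.218
movep((x,y,.20),down(np.radians(-60)))
print(move_l((x,y,.143),.1,force_limit=8))
grip(.0615,20)
s=sense(); print(s['clock'],s['tcp_pos'],s['ft_force'].round(1),s['opening'])
grip(.085)
q=np.array(sense()['joint_pos']); q[6]+=np.pi/2; movej(q)
grip(.0615)
s=sense(); print(s['clock'],s['tcp_pos'],s['ft_force'].round(1),s['torque'].round(2),s['opening'],s['joint_pos'].round(2))
for n in ('side','scene'):
    c=capture(n); cv2.imwrite(f"pics/{n}1.png",c['pixels'][:,:,::-1])
    if n=='side': a=c['pixels'][270:390,240:400]
    else: b=c['pixels'][170:290,140:300]
cv2.imwrite('pics/g1.png',cv2.resize(np.hstack([a,b])[:,:,::-1],(800,300),interpolation=2))
```

```text
False
6.3167 [ 0.51911302 -0.2179822   0.14330245] [ 0.7  0.  -0.2] 0.06144410465524359
8.45 [ 0.51857829 -0.21830718  0.14299554] [-1.7 -0.9  2.2] [-0.22  0.48 -0.03] 0.06177102402549446 [-0.12  0.73  0.72  1.93 -0.7   0.75  1.53]
```

View pics/g1.png

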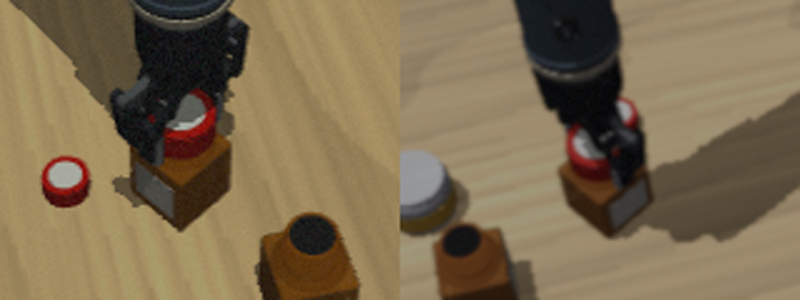

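Run:
```python
from station import *
from h import *
grip(.05,100)
s=sense(); print(s['clock'],s['ft_force'].round(1),s['torque'].round(2),s['opening'])
p=s['tcp_pos'].copy(); p[2]=.235
move_l(p,.15)
s=sense(); c=capture('wrist'); print(s['clock'],s['tcp_pos'],s['ft_force'].round(1),s['opening'])
pickle.dump((s,c),open('d2.pkl','wb'))
cv2.imwrite('pics/w3.png',c['pixels'][:,:,::-1])
c=capture('side'); cv2.imwrite('pics/s3.png',cv2.resize(c['pixels'][180:390,200:440,::-1],(600,525)))
```

```text
8.7667 [-4.1 -1.8  7.1] [-0.3   1.12  0.02] 0.057585986740810974
9.5333 [ 0.51816382 -0.21778245  0.23401821] [-0.8 -0.2 -7.5] 0.057604404248349624
```

View pics/w3.png

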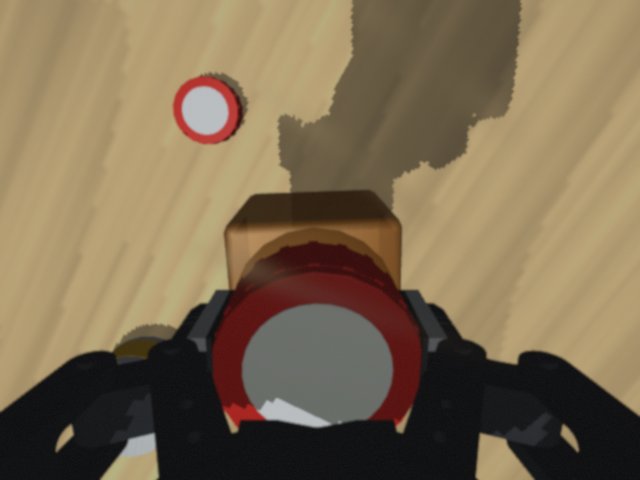

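View pics/s3.png

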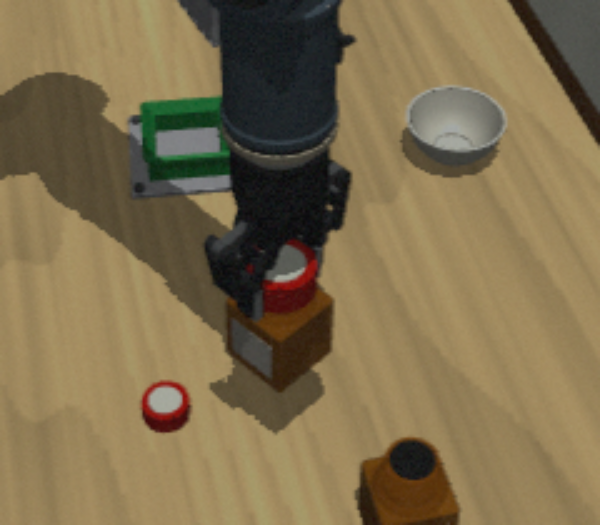

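Run:
```python
from station import *
from h import *
s,c=pickle.load(open('d2.pkl','rb'))
T=np.linalg.inv(np.array(c['T_tool_cam'])); K=np.array(c['K'])
def P(X):
    q=K@(T[:3,:3]@np.array(X)+T[:3,3]); return (q[:2]/q[2]).round(1)
R=Rot.from_quat(s['tool_rot']).as_matrix(); print('yaw',np.degrees(np.arctan2(R[1,0],R[0,0])), 'z',R[:,2])
for z in (.028,.031,.034): print(z,P([0,0,z]),P([.03,0,z]),P([0,-.03,z]),P([0,-.033,z+.042]),P([.033,-.033,z+.042]),P([-.033,-.033,z+.042]))
yaw=np.degrees(np.arctan2(R[1,0],R[0,0]))
for z in (.235,.18,.150):
  q=inverse_kinematics((.5045,.1502,z),down(np.radians(-7.2-1)));print(q)
for n in(-98,-8.2,):
  pass
```

```text
yaw 30.0318174747205 z [-1.17647693e-03  9.70530225e-04 -9.99998837e-01]
0.028 [309.8 378.3] [421.2 378.1] [309.2 273.8] [311.1 222. ] [406.5 221.9] [215.6 222.1]
0.031 [310.  371.8] [418.5 371.6] [309.4 269.6] [311.2 220. ] [404.7 219.9] [217.6 220.1]
0.034 [310.1 365.5] [416.  365.4] [309.5 265.7] [311.3 218. ] [403.  217.9] [219.5 218.1]
[-1.03636099  0.70235647  1.12423959  1.94081998 -0.76185998  1.00492156
  0.30387979]
[-0.9832045   0.75692638  1.0313907   1.99887936 -0.85254837  0.89866853
  0.37461114]
[-0.95093475  0.78667171  0.97300544  2.02488242 -0.90479369  0.83945468
  0.41405766]
```

Run:
```python
from station import *
from h import *
x,y=.5028,.1496; o=down(np.radians(-8.2))
movep((x,y,.235),o)
move_l((x,y,.195),.1)
s=sense(); print(s['clock'],s['tcp_pos'],s['ft_force'].round(1),s['joint_pos'].round(2))
c=capture('wrist'); cv2.imwrite('pics/w4.png',c['pixels'][:,:,::-1])
a=capture('side')['pixels'][150:300,200:360]; b=capture('scene')['pixels'][120:270,280:440]
cv2.imwrite('pics/s4.png',cv2.resize(np.hstack([a,b])[:,:,::-1],(800,375),interpolation=2))
```

```text
11.5583 [0.50304534 0.14903606 0.19509607] [ 0.1  0.2 -6.1] [-1.    0.74  1.06  1.99 -0.83  0.93  0.36]
```

View pics/w4.png

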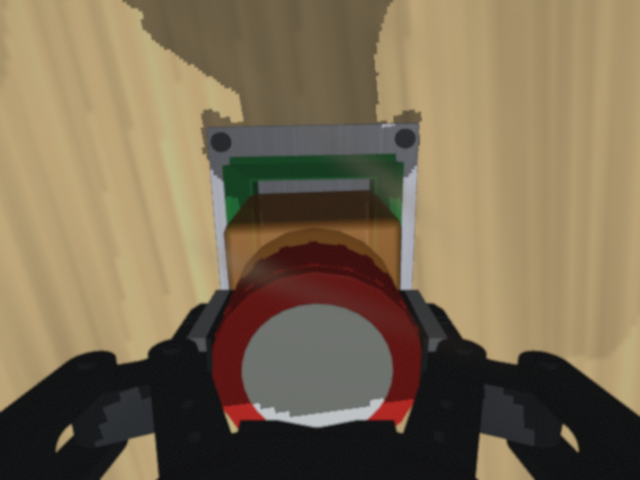

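View pics/s4.png

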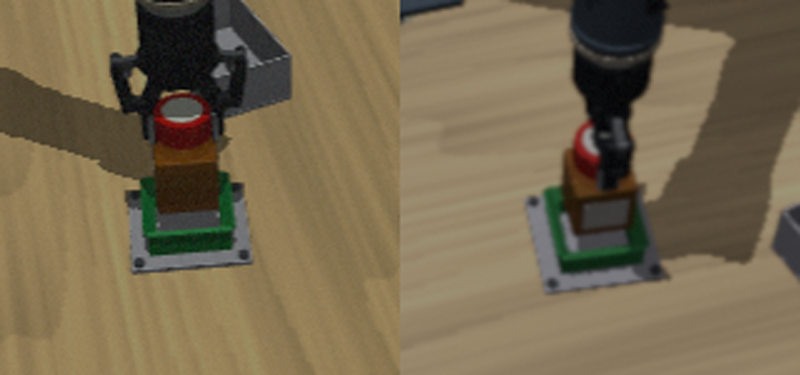

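Run:
```python
from station import *
from h import *
x,y=.5028,.1496
print(move_l((x,y,.155),.06,force_limit=12))
s=sense(); print(s['clock'],s['tcp_pos'],s['ft_force'].round(1),s['torque'].round(2))
print(move_l((x,y,.1465),.02,force_limit=12))
s=sense(); print(s['clock'],s['tcp_pos'],s['ft_force'].round(1),s['torque'].round(2))
c=capture('wrist'); cv2.imwrite('pics/w5.png',c['pixels'][:,:,::-1])
a=capture('side')['pixels'][150:300,200:360]; b=capture('scene')['pixels'][120:270,280:440]
cv2.imwrite('pics/s5.png',cv2.resize(np.hstack([a,b])[:,:,::-1],(800,375),interpolation=2))
```

```text
False
12.525 [0.50297068 0.14943983 0.1551461 ] [ 0.2 -0.5 -5.3] [-0.06 -0.03 -0.02]
True
12.9 [0.50250606 0.14967928 0.14876955] [-3.2  1.6 13.8] [0.19 0.53 0.05]
```

View pics/w5.png

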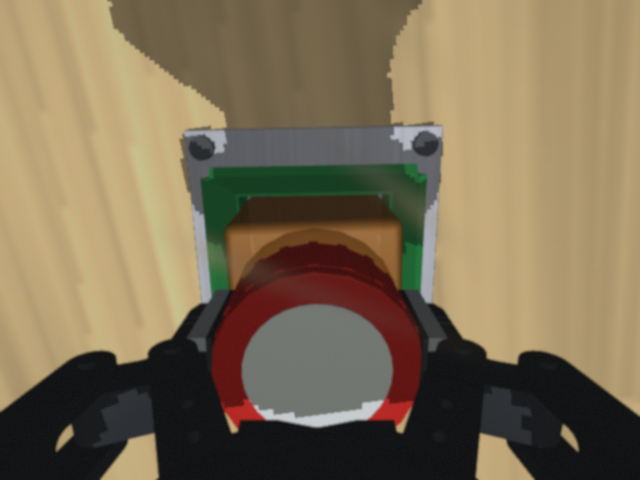

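View pics/s5.png

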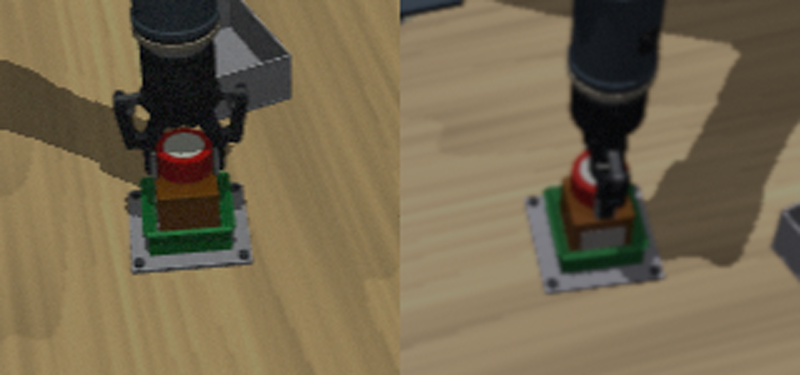

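Run:
```python
from station import *
from h import *
grip(.05,120)
s0=sense(); p=s0['tcp_pos'].copy(); p[0],p[1]=.5028,.1496
z0=.1489
R=Rot.from_quat(s0['tool_rot']).as_matrix(); y0=np.arctan2(R[1,0],R[0,0])
print(s0['clock'],np.degrees(y0),s0['opening'],s0['ft_force'].round(1))
for a in (35,70,98):
    p[2]=z0+.0015*a/60
    d=p[2]-sense()['tcp_pos'][2]
    try: r=move_l(p,max(np.linalg.norm(p-sense()['tcp_pos'])/1.5,1e-4),ori=down(y0+np.radians(a)),force_limit=45)
    except Exception as e: print('ERR',e); break
    s=sense(); R=Rot.from_quat(s['tool_rot']).as_matrix()
    print(a,r,s['clock'],np.degrees(np.arctan2(R[1,0],R[0,0])),s['tcp_pos'],s['ft_force'].round(1),s['torque'].round(2),s['opening'])
    if r: break
c=capture('wrist'); cv2.imwrite('pics/w6.png',c['pixels'][:,:,::-1])
a=capture('side')['pixels'][150:300,200:360]; b=capture('scene')['pixels'][120:270,280:440]
cv2.imwrite('pics/s6.png',cv2.resize(np.hstack([a,b])[:,:,::-1],(800,375),interpolation=2))
```

```text
13.2667 -8.192741680707579 0.057316829663566715 [-3.4  0.7 12.1]
35 False 14.1083 26.71754950185053 [0.50316391 0.15046686 0.15015031] [-1.7  5.3  3.2] [ 1.38 -0.03  0.05] 0.05770762825205486
70 False 14.8667 61.646422976346464 [0.50350463 0.14915282 0.1514508 ] [-2.5  1.7  9.8] [0.34 0.32 0.06] 0.05756343912767183
98 False 15.5083 89.54661529502675 [0.50320733 0.14906133 0.15159852] [-0.6 -0.2  6.5] [-0.08  0.03  0.06] 0.05741928793241254
```

View pics/w6.png

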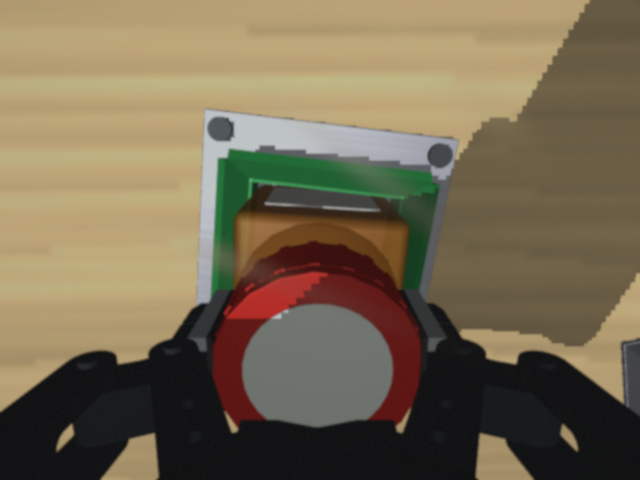

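View pics/s6.png

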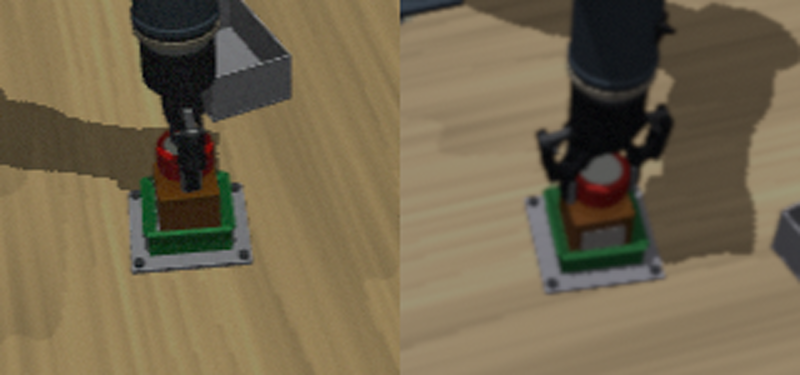

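Run:
```python
from station import *
from h import *
p=np.array([.5030,.1492,.158])
print(move_l(p,.015,force_limit=25))
s=sense();print(s['clock'],s['tcp_pos'],s['ft_force'].round(1),s['torque'].round(2),s['opening'])
c=capture('wrist'); cv2.imwrite('pics/w7.png',c['pixels'][:,:,::-1])
a=capture('side')['pixels'][150:300,200:360]; b=capture('scene')['pixels'][120:270,280:440]
cv2.imwrite('pics/s7.png',cv2.resize(np.hstack([a,b])[:,:,::-1],(800,375),interpolation=2))
```

```text
False
16.25 [0.50295414 0.14925756 0.15797085] [ 0.1  0.3 -1.2] [0.04 0.04 0.01] 0.05739369863529879
```

View pics/w7.png

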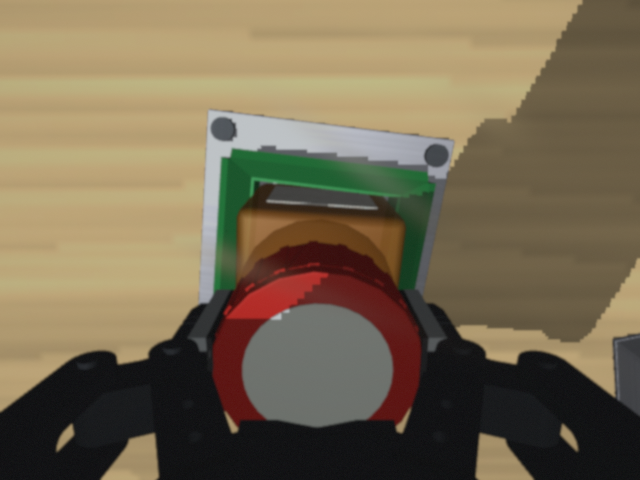

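View pics/s7.png

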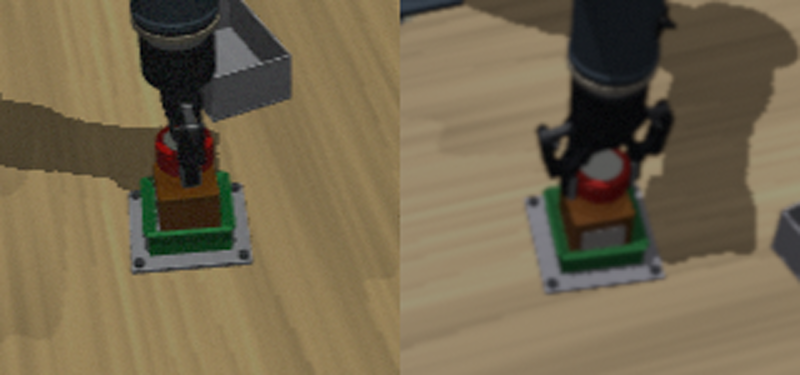

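Run:
```python
from station import *
from h import *
print(move_l((.5030,.1492,.1863),.03,force_limit=20)); hold(.3)
s=sense();print(s['clock'],s['tcp_pos'],s['ft_force'].round(1),s['torque'].round(2),s['opening'])
c=capture('wrist'); cv2.imwrite('pics/w8.png',c['pixels'][:,:,::-1])
A=capture('side');B=capture('scene');pickle.dump((s,c,A,B),open('d8.pkl','wb'))
a=A['pixels'][170:270,230:330]; b=B['pixels'][150:250,310:410]
cv2.imwrite('pics/s8.png',cv2.resize(np.hstack([a,b])[:,:,::-1],(800,400),interpolation=2))
```

```text
False
17.7917 [0.50298356 0.14918528 0.18621538] [-0.5  0.  -1.7] [ 0.03 -0.02  0.03] 0.057367671788905325
```

View pics/w8.png

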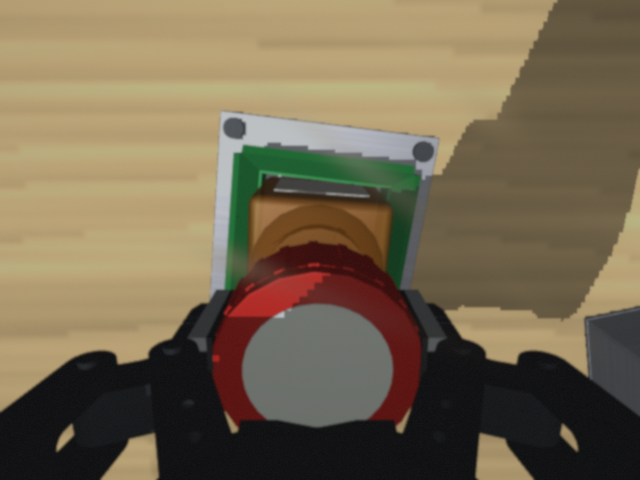

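View pics/s8.png

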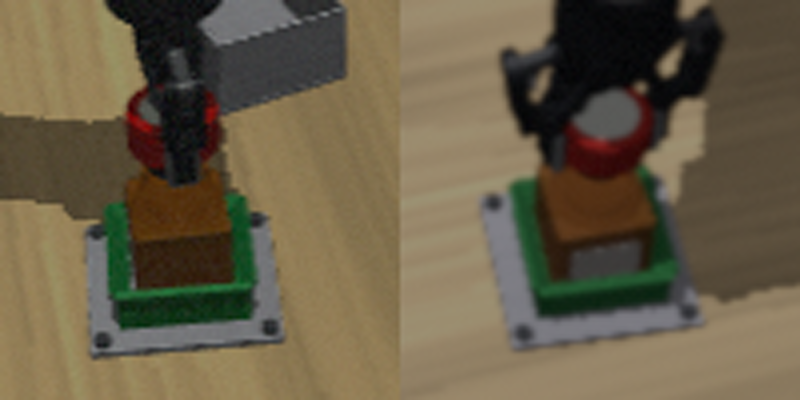

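Run:
```python
from station import *
s=sense();print(s['clock'],abs(s['joint_velocities']).max(),s['opening'])
job_done()
s=sense();print(s['clock'],s['tcp_pos'],s['ft_force'].round(1))
```

```text
17.9417 0.0019443103151356432 0.05784127455197696
the job is handed in; nothing more can be done
the job is handed in; nothing more can be done
```

I handed the job in at about 18 s. I had carried the capped jar by its cap into the green brace until it touched the socket floor, turned the cap 98° anticlockwise while rising, and lifted it straight off. The arm finished still gripping the cap, level over the mouth.

**Last checks:**
- **Seating:** the jar touched down at the tool height expected for the socket floor (0.1488 m, expected 0.149 m).
- **Turn:** the jar followed about 3 to 5° in the brace, so the cap turned about 93° relative to it.
- **Release:** the vertical force fell from about −6 N with the jar hanging to about −1.5 N with the cap alone. The last pictures show the jar standing in the brace.
- **Clearance:** about 17 mm between cap and rim. I worked this out from the arm's height and did not measure it in a picture. The cap looked the same in the wrist pictures before and after the turn, so I saw no slip in the jaws.
- **Bystanders:** I did not touch the pan, tin or bowl, nor the look-alike jar and the small red cap.

**Disagreement:** the wrist camera read about 2 mm off sideways, so I shifted the socket position by that much. After that, the jar lined up with the brace in the wrist picture before I lowered it.

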